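# Uncap a gas cylinder whose thread hand is unknown

## Robot

A 7-joint arm with a two-finger parallel gripper is mounted at the origin on the work surface; the furniture and walls round the work are solid. World frame = base frame: x ahead of the robot, y to its left, z up, the work surface at z = 0. Lengths are in m, angles in rad, forces in N, time in s.
With the tool pointing down it reaches from about 0.35 to 0.9 m from the base axis. Payload 8.1 kg.
Tool frame: the origin (TCP) lies between the finger pads; the fingertips stand 22 mm ahead of it and the grasp point (between the pads) lies 3 mm ahead of it (arm.tip_reach is the distance from the TCP to the fingertips, in m); z points along the fingers, y is the line along which they close (so a half turn about z gives the same grasp; the last joint's range is limited). The gripper opens to 92 mm and grips with 3 to 60 N. Pads are 19 mm wide; open, the fingers measure 130 mm over their backs; the gripper's body (75 mm by 190 mm) begins 47 mm behind the grasp point.
Start: joints at [-1.314, 0.434, 0.025, 1.573, -0.012, 1.134, -0.075], TCP at [0.22, 0.585, 0.249] pointing down, gripper open.
Joint ranges: [-2.62, 2.62], [-0.44, 2.09], [-1.27, 1.32], [0.08, 2.57], [-1.32, 4.46], [0.12, 2], [-2.74, 2.74]. Speed limits (rad/s): [2.22, 2.22, 3.01, 3.01, 3.14, 3.14, 3.14].

## Interface

Orientations are given as a rotation vector (axis times angle).
In Python, from cell import telemetry, vision, job, arm gives the robot as it stands. The module is installed in compiled form; this text tells all that it offers.
- The arm moves only by the shell command python3 -m creep 'ROWS' [FORCE]. ROWS is text: rows parted by semicolons, each of 7 numbers parted by spaces: the finger opening in cm, from 0 to 9.18, then the shift along the tool's x, y, z in cm, then the turn, a rotation vector about the tool's x, y, z in degrees. A call has 1 to 5 rows; each row is the pose to reach, as a shift and turn from the pose commanded when the call began, along the tool's axes at that moment; what a row does not reach only later rows make up. A row lasts 1/8 s, in which the tool goes at most 62.5 mm and 10.7 degrees, less where a joint would pass 70% of its speed; a pose out of reach is approached as far as the arm can. A call with a gripper value outside its range is refused whole. The fingers move at their own pace and stop on an object; FORCE is the grip in N (left out, the last holds). Time passes only in rows, so rows that repeat a pose let the fingers close. It gives the time, the measured TCP pose, the force, the opening and the grip force at its end, in the units of the state.
- telemetry.observe(): the state, without advancing time (a new reading comes with each control period).
- vision.get_image(name): name is "scene" or "top"; returns the picture (480x640x3 uint8, red, green, blue); there is no depth.
- vision.camera_info(name): a dict with "fov_y" (degrees; the focal length in pixels is half the picture's height over the tangent of half this angle, whatever the lens; pixels are square), "cx", "cy" (the principal point, pixels), "extrinsics" (4x4, takes a point from camera to world coordinates). Camera axes: x right, y down, z forward; pixel columns grow to the right and rows downward; lengths in m; the calibration is good to about 2 mm. A picture is of the moment at which its call begins. camera_info takes no time and is no camera call.
- job.sign_off(): hands the job in; it is judged then, once.
The state is a dict: "clock": time; "joints": joint angles; "dq": joint speeds; "joint_efforts": joint torques, N m; "position": TCP position; "ee_rot": TCP orientation; "force": force on the tool from outside, world axes, zero at the start; "ft_torque": the same for the moment, N m; "width": opening from 0.0 (shut) to 1.0 (fully open); "gripper_force": force on a finger pad.
Only numpy, scipy, OpenCV 4.12 (cv2) and the standard library are available. Lean on these libraries where they do the work, as an engineer would, in place of code of your own. Each camera call takes 0.05 s, during which the arm holds its last target. There are 200 camera calls.

## Task

The blue one of the two small gas cylinders in the bench rack is going into use, so its black screw cap has to come off for a look at the valve seal. Its label is gone, and fuel gas is capped with a left-hand thread but soda gas with a right-hand one, so you will have to feel which way the cap loosens by trying it a little each way; then unscrew it all the way and lift it off. Finish while still holding the cap in the gripper, level and still, right above its own cylinder and well clear of the valve; leave the white cylinder's cap screwed down and do not knock the things standing about.

Things in the scene. Friction and masses are not known exactly. Their poses are not given: they have to be found in the camera images.
- cap_blue: Black ribbed plastic screw cap on the blue cylinder: round, 50 mm diameter (52 over the fine ribs), 34 mm high, about 50 g, sides free all round; flat top 187 mm above the worktop. Origin at the centre of its underside, z up. Loosened, it climbs 24 mm per turn (3.8 mm per radian); after about 0.51 turn (3.2 rad) it is off its thread and lifts straight off.
- cylinder_blue: Blue gas cylinder, 62 mm diameter, clamped upright in the fixed rack; cannot turn. Origin at its foot's centre, 18 mm above the worktop. Its thread may be of either hand, drawn anew and unseen: loosening is anticlockwise from above (right-hand) or clockwise (left-hand). The loosening way turns freely; the other way meets a hard stop within 0.3 rad, then the fingers slip.
- blue_seat (a point): Point on the blue cylinder's axis at the seated cap's underside, 153 mm above the worktop, z up. The brass neck and valve under the cap stand 29 mm up from here; 38 mm diameter over the thread. Until unscrewed the cap has about 1 mm of play, sideways and upward. Below this point: a collar of 41 mm diameter, then the sloping shoulder from 14 mm down.
- cylinder_white: White gas cylinder, same size, 130 mm beside the blue one (axis to axis), on either side of it; fixed. Origin at its foot's centre.
- cap_white: The same black cap on the white cylinder, to stay screwed down. Origin at the centre of its underside.
- rack: Fixed low steel rack, 100 x 250 mm, with two grey cups 54 mm high holding the cylinders 65 mm to either side of its centre along its y axis. Origin under its centre, on the worktop.
- pepper_mill: Wooden pepper mill, 58 mm diameter, 170 mm tall, bystander at the back right; origin at the centre of its underside.
- salt_shaker: Salt shaker, 44 mm diameter, 90 mm tall, bystander; origin at the centre of its underside.
- spice_1: Spice jar with a red cap, 45 mm diameter, 106 mm tall, bystander at the back left; origin at the centre of its underside.
- spice_2: Second spice jar with a red cap, same size, bystander; origin at the centre of its underside.
- kitchen_timer: Wind-up kitchen timer, 69 mm diameter, 48 mm tall, bystander at the right; origin at the centre of its underside.
- mug: White mug, 77 mm diameter, 98 mm tall, bystander at the left; origin at the centre of its underside.
Things that resemble listed ones, but are neither listed nor needed, are in the scene too. What is shaped like the cap_blue but purple or red is not meant.

How it is judged:
By the outcome, as a careful person would: the job done as asked, in the order asked, and still so for the second after the job is handed in, while the arm keeps its last pose, push and grip.
It also fails if it takes over 64 s, if anything falls off the work surface, if the arm or the gripper's body presses on something with over 40 N, if the wrist force passes 120 N, or if a joint passes its speed limit or range.

## Working session

There is one attempt and no reset: what is moved stays moved. The work goes in short steps, Python scripts to look and compute and a shell command to move; the robot and the scene stay as the last step left them, time stands still between calls to the robot, and variables do not carry over. Pictures are saved under pics/ and viewed, at most 10 in all, crops included, and the job is handed in when it is done.

```bash
mkdir -p pics; python3 - <<'E'
from cell import telemetry, vision, arm
import cv2, numpy as np
s=telemetry.observe()
print({k:np.round(v,3) for k,v in s.items()}, arm.tip_reach)
for n in("scene","top"):
    im=vision.get_image(n); cv2.imwrite(f"pics/{n}0.png",im[:,:,::-1])
    c=vision.camera_info(n); print(n,c["fov_y"],c["cx"],c["cy"],np.round(c["extrinsics"],3).tolist(), {k for k in c})
E
```

```text
{'clock': np.float64(0.0), 'joints': array([-1.314,  0.435,  0.025,  1.574, -0.012,  1.134, -0.075]), 'dq': array([ 0.   ,  0.001,  0.002,  0.001, -0.001,  0.   ,  0.   ]), 'joint_efforts': array([ 1.0000e-03, -6.6783e+01,  9.8500e-01, -3.1446e+01, -6.1000e-02,
        4.3000e-02,  0.0000e+00]), 'position': array([0.22 , 0.584, 0.248]), 'ee_rot': array([-5.620e-01, -3.091e+00,  3.000e-03]), 'force': array([0.272, 0.125, 0.329]), 'ft_torque': array([0.012, 0.011, 0.017]), 'gripper_force': np.float64(0.0), 'width': np.float64(0.999)} 0.022
scene 46.04859336915192 317.57949472713676 247.45554848399837 [[0.877, -0.218, 0.428, -0.003], [-0.48, -0.4, 0.78, -0.751], [0.001, -0.89, -0.456, 0.689], [0.0, 0.0, 0.0, 1.0]] {'extrinsics', 'cx', 'cy', 'fov_y'}
top 52.95782276194195 318.56752731071987 244.8329240283292 [[-0.004, -0.997, 0.074, 0.459], [-1.0, 0.003, -0.008, 0.236], [0.007, -0.074, -0.997, 1.149], [0.0, 0.0, 0.0, 1.0]] {'extrinsics', 'cx', 'cy', 'fov_y'}
```

View pics/scene0.png

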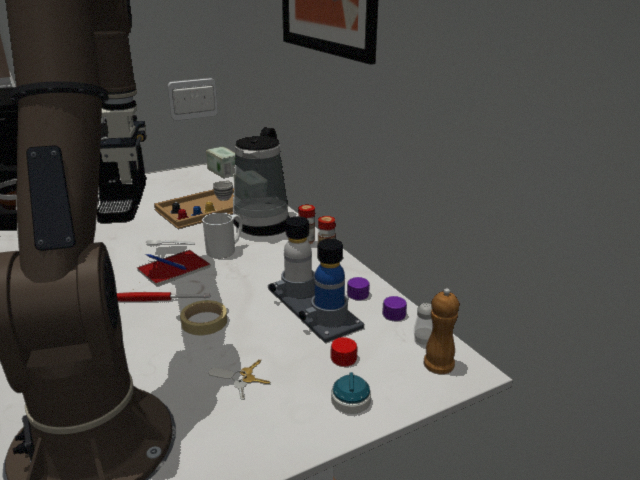

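View pics/top0.png

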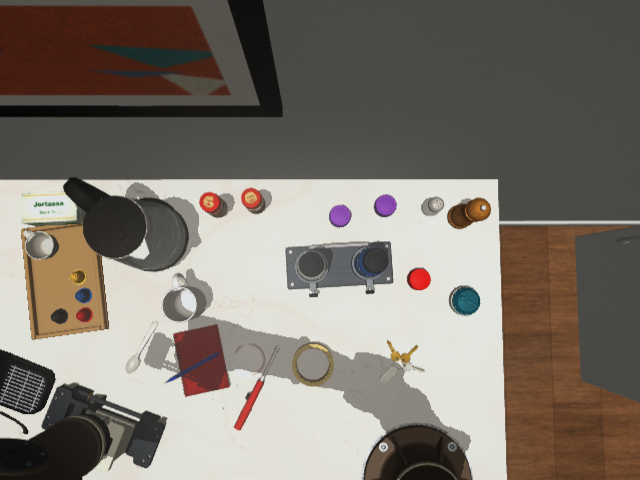

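The scene view shows the blue cylinder with its black cap at about (330,250), and the white one with its black cap at (297,229). In the top view these are at (375,260) and (311,263).

Candidates for the cap I want (top-view pixels):
- Black cap on the blue cylinder (375,260): this is the one, by its description.
- Black cap on the white cylinder (311,263): not it.
- Purple caps (340,215) and (385,205): not it.
- Red cap (419,279): not it.

```bash
cat > h.py <<'E'
import numpy as np, cv2
from cell import vision
def ray(n,u,v):
    c=vision.camera_info(n); f=240/np.tan(np.radians(c["fov_y"]/2)); E=np.array(c["extrinsics"])
    d=E[:3,:3]@np.array([(u-c["cx"])/f,(v-c["cy"])/f,1]); return E[:3,3],d
def onz(n,u,v,z):
    o,d=ray(n,u,v); return o+d*(z-o[2])/d[2]
def proj(n,p):
    c=vision.camera_info(n); f=240/np.tan(np.radians(c["fov_y"]/2)); E=np.array(c["extrinsics"])
    q=E[:3,:3].T@(np.array(p)-E[:3,3]); return q[:2]/q[2]*f+[c["cx"],c["cy"]]
E
python3 - <<'E'
from h import *
t=cv2.imread("pics/top0.png"); s=cv2.imread("pics/scene0.png")
a=cv2.resize(t[230:300,280:400],None,fx=5,fy=5,interpolation=2)
b=cv2.resize(s[210:340,260:380],None,fx=5,fy=5,interpolation=2)[:,:]
b=b[:500]
a=cv2.resize(a,(400,233));b=cv2.resize(b,(400,333)) 
cv2.imwrite("pics/crop.png",np.vstack([cv2.resize(a,(400,233)),b]))
for nm,im,bx in(("top",t,(230,300,280,400)),("scene",s,(210,275,280,350))):
    g=im.max(2); m=np.zeros_like(g); y0,y1,x0,x1=bx
    m[y0:y1,x0:x1]=(g[y0:y1,x0:x1]<(48 if nm=="top" else 40))*255
    m=cv2.morphologyEx(m,cv2.MORPH_OPEN,np.ones((5,5)))
    for c in cv2.findContours(m,0,1)[0]:
        if cv2.contourArea(c)>60: 
            h=cv2.minEnclosingCircle(c); print(nm,cv2.contourArea(c),cv2.boundingRect(c),h,onz(nm,*h[0],.187))
E
```

```text
scene 507.0 (318, 239, 25, 25) ((330.0, 250.5749969482422), 13.947522163391113) [0.48290022 0.08496058 0.187     ]
scene 481.5 (280, 217, 29, 22) ((294.36151123046875, 227.57981872558594), 15.074162483215332) [0.4694119 0.2113101 0.187    ]
```

View pics/crop.png

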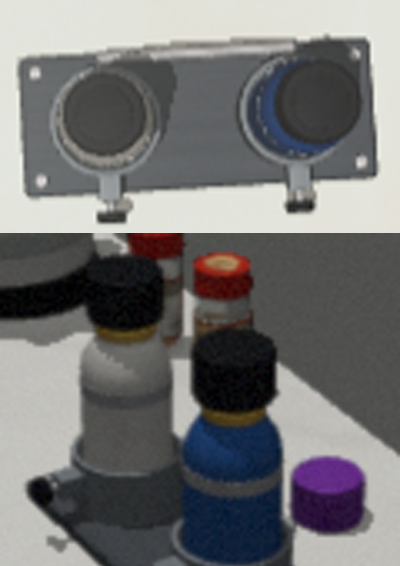

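The crop confirms it: the right-hand cylinder is blue with a black cap, at top (375.4,260.6). The white one's cap is at (311.5,262.4). I'll refine both by circle fit and the scene view.

```bash
python3 - <<'E'
from h import *
from cell import telemetry
t=cv2.imread("pics/top0.png",0)[230:300,280:400]
g=cv2.GaussianBlur(cv2.resize(t,None,fx=6,fy=6,interpolation=cv2.INTER_CUBIC),(0,0),3)
C=cv2.HoughCircles(g,cv2.HOUGH_GRADIENT_ALT,1.5,150,param1=60,param2=.6,minRadius=68,maxRadius=90)
if C is None: C=cv2.HoughCircles(g,cv2.HOUGH_GRADIENT,1.5,150,param1=60,param2=30,minRadius=68,maxRadius=90)
for c in C[0]:
    u,v=(c[:2]+.5)/6-.5+[280,230]; print("top",u,v,c[2]/6,onz("top",u,v,.187))
s=cv2.imread("pics/scene0.png").max(2)
# scene: black cap mask bbox -> middle of silhouette ~ cap centre height .170
m=np.zeros_like(s); m[236:268,312:350]=(s[236:268,312:350]<40)*255
c=max(cv2.findContours(cv2.morphologyEx(m,cv2.MORPH_OPEN,np.ones((3,3))),0,1)[0],key=cv2.contourArea)
x,y,w,h=cv2.boundingRect(c);print((x,y,w,h), onz("scene",x+(w-1)/2,y+(h-1)/2,.170))
for p in ([.481,.112,.170],[.481,.112,.187],[.481,.112,.153]): print(proj("scene",p),proj("top",p))
from scipy.spatial.transform import Rotation as R
o=telemetry.observe();print(np.round(R.from_rotvec(o["ee_rot"]).as_matrix(),3).tolist())
# bystanders near (top px, height)
for n,u,v,z in(("purple1",340,215,.03),("purple2",385,205,.03),("red",419,279,.03),("spice2",252,198,.106),("mug",181,302,.098),("salt",433,204,.09),("kettle",115,228,.25)): print(n,onz("top",u,v,z).round(3))
E
```

```text
top 310.5833339691162 263.8333320617676 12.610219 [0.49290368 0.24467377 0.187     ]
(318, 239, 25, 25) [0.49844504 0.11169596 0.17      ]
[322.27050387 252.88754127] [376.00609621 269.77022865]
[322.31005013 245.22118224] [377.08056154 269.57707737]
[322.23150252 260.44826418] [374.96822575 269.95680145]
[[-0.936, 0.352, -0.0], [0.352, 0.936, -0.001], [-0.0, -0.001, -1.0]]
purple1 [0.612 0.177 0.03 ]
purple2 [0.636 0.071 0.03 ]
red [ 0.462 -0.005  0.03 ]
spice2 [0.64  0.373 0.106]
mug [0.414 0.526 0.098]
salt [ 0.628 -0.027  0.09 ]
kettle [0.559 0.61  0.25 ]
```

```bash
python3 - <<'E'
from h import *
t=cv2.imread("pics/top0.png"); 
print("row260",t[260,355:396].max(1).tolist()); print("col375",t[240:285,375].max(1).tolist())
for name,(u0,v0) in dict(blue=(375.4,260.6),white=(311.5,262.4)).items():
  for th in(66,72,78):
    g=cv2.resize(t[230:300,280:400],None,fx=4,fy=4,interpolation=cv2.INTER_CUBIC)
    hsv=g.max(2).astype(int); sat=hsv-g.min(2)
    m=((cv2.GaussianBlur(g,(0,0),2).max(2)<th)&(sat<22)).astype(np.uint8)*255
    yy,xx=np.mgrid[:m.shape[0],:m.shape[1]]; m[np.hypot(xx/4+280-u0,yy/4+230-v0)>15.5]=0
    m=cv2.morphologyEx(m,cv2.MORPH_OPEN,cv2.getStructuringElement(2,(25,25)))
    cs=cv2.findContours(m,0,1)[0]
    if cs:
      c=max(cs,key=cv2.contourArea);e=cv2.fitEllipse(c);u,v=(np.array(e[0])+.5)/4-.5+[280,230]
      print(name,th,u.round(2),v.round(2),np.round(np.array(e[1])/4,1),onz("top",u,v,.187).round(4))
print(onz("top",375.4,260.6,.187))
E
```

```text
row260 [71, 70, 107, 84, 96, 100, 108, 60, 48, 52, 63, 62, 58, 59, 62, 62, 63, 61, 61, 61, 62, 60, 60, 59, 59, 58, 56, 57, 56, 55, 58, 57, 53, 66, 94, 95, 79, 226, 228, 228, 228]
col375 [227, 167, 84, 67, 68, 68, 68, 67, 55, 60, 61, 59, 57, 58, 58, 59, 58, 60, 60, 60, 62, 60, 61, 61, 61, 61, 62, 62, 60, 61, 59, 57, 49, 74, 95, 96, 99, 129, 108, 97, 101, 99, 98, 87, 154]
blue 66 375.09 259.92 [24.9 26.4] [0.5003 0.1157 0.187 ]
blue 72 375.31 259.3 [25.3 28.1] [0.5015 0.1153 0.187 ]
blue 78 375.32 259.04 [25.9 28.4] [0.502  0.1153 0.187 ]
white 72 316.83 260.93 [10.  17.8] [0.4987 0.2322 0.187 ]
white 78 311.12 263.87 [23.7 24. ] [0.4928 0.2436 0.187 ]
[0.49893264 0.1151355  0.187     ]
```

```bash
python3 -m creep '9.1 -2.8 -2.3 0 0 0 0; 9.1 -5.7 -4.6 0 0 0 0; 9.1 -8.5 -6.8 0 0 0 0; 9.1 -11.4 -9.1 0 0 0 0; 9.1 -14.2 -11.4 0 0 0 0' 20
python3 -m creep '9.1 -2.8 -2.3 0 0 0 0; 9.1 -5.7 -4.6 0 0 0 0; 9.1 -8.5 -6.8 0 0 0 0; 9.1 -11.4 -9.1 0 0 0 0; 9.1 -14.2 -11.4 0 0 0 0'
python3 -m creep '9.1 -2.8 -2.3 0 0 0 0; 9.1 -5.7 -4.6 0 0 0 0; 9.1 -8.5 -6.8 0 0 0 0; 9.1 -11.4 -9.1 0 0 0 0; 9.1 -14.2 -11.4 0 0 0 0'
python3 -m creep '9.1 0 0 0 0 0 10; 9.1 0 0 0 0 0 20; 9.1 0 0 0 0 0 30;9.1 0 0 0 0 0 40;9.1 0 0 0 0 0 50'
cat > st.py <<'E'
from cell import telemetry
import numpy as np
from scipy.spatial.transform import Rotation as R
o=telemetry.observe();M=R.from_rotvec(o["ee_rot"]).as_matrix()
print("t",round(float(o["clock"]),2),"pos",o["position"].round(4),"q",o["joints"].round(2),"F",o["force"].round(1),"T",o["ft_torque"].round(2),"w_cm",round(o["width"]*9.18,2),"gf",round(float(o["gripper_force"]),1))
print("yaz",np.degrees(np.arctan2(M[1,1],M[0,1])).round(1),"tilt",np.degrees(np.arccos(-M[2,2])).round(2))
d=np.array([.499,.114,.171])-o["position"]-np.array([0,0,0.003]); print("tool shift cm to grasp tcp z .174->", (M.T@(np.array([.499,.114,.174])-o["position"])*100).round(2))
E
python3 st.py
```

```text
clock: 0.72
position: [0.3133, 0.4269, 0.2485]
ee_rot: [-0.563, -3.091, 0.001]
force: [0.5, 0.3, -0.1]
width: 0.993
gripper_force: 0.0
clock: 1.35
position: [0.406, 0.2703, 0.2485]
ee_rot: [-0.562, -3.091, 0.0]
force: [0.4, -0.0, 0.3]
width: 0.993
gripper_force: 0.0
clock: 1.98
position: [0.4987, 0.1137, 0.2485]
ee_rot: [-0.562, -3.091, 0.0]
force: [-0.2, 0.3, 0.8]
width: 0.988
gripper_force: 0.0
clock: 2.6
position: [0.4981, 0.1148, 0.2484]
ee_rot: [-1.823, -2.558, 0.001]
force: [-0.3, -0.6, -0.0]
width: 0.991
gripper_force: 0.0
t 2.6 pos [0.4981 0.1148 0.2484] q [-0.67  0.25  0.42  1.87 -0.12  1.04  0.13] F [-0.3 -0.6 -0. ] T [-0.12  0.04  0.03] w_cm 9.1 gf 0.0
yaz 19.1 tilt 0.04
tool shift cm to grasp tcp z .174-> [-0.11  0.07  7.44]
```

```bash
python3 -m creep '9.1 -.1 .1 2 0 0 0; 9.1 -.1 .1 4 0 0 0; 9.1 -.1 .1 5.5 0 0 0;9.1 -.1 .1 6.8 0 0 0;9.1 -.1 .1 7.5 0 0 0' 20 | tail -3
python3 - <<'E'
from h import *
s=vision.get_image("scene"); cv2.imwrite("pics/c2.png",cv2.resize(s[170:330,230:430,::-1],None,fx=3,fy=3,interpolation=2))
E
python3 st.py
```

```text
force: [-0.5, -0.2, -0.4]
width: 0.992
gripper_force: 0.0
t 3.27 pos [0.4992 0.1141 0.1725] q [-0.64  0.35  0.4   1.96 -0.17  0.86  0.19] F [-0.2  0.7 -0.1] T [-0.09  0.05  0.04] w_cm 9.1 gf 0.0
yaz 19.4 tilt 0.07
tool shift cm to grasp tcp z .174-> [-0.01 -0.02 -0.15]
```

View pics/c2.png

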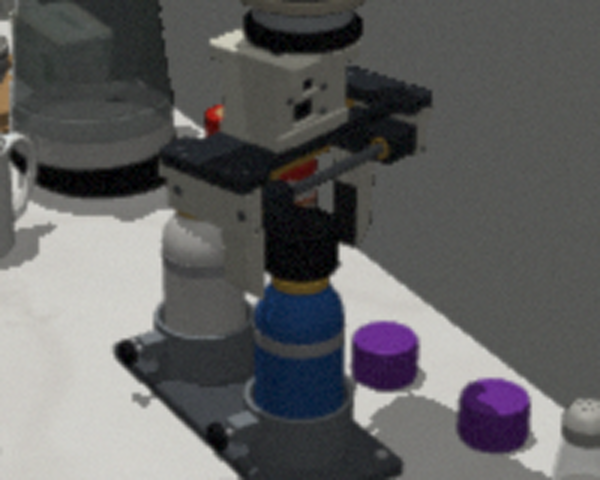

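The fingers straddle the black cap on the blue cylinder at crop (300,240), and nothing is touching. I'll close gently.

```bash
python3 -m creep '4.6 0 0 0 0 0 0;4.6 0 0 0 0 0 0;4.6 0 0 0 0 0 0;4.6 0 0 0 0 0 0;4.6 0 0 0 0 0 0' 6 | tail -3;python3 st.py;  python3 -m creep '4.6 0 0 0 0 0 0;4.6 0 0 0 0 0 0;4.6 0 0 0 0 0 0' | tail -3; python3 st.py
```

```text
force: [0.2, 0.4, 1.8]
width: 0.55
gripper_force: 6.0
t 3.9 pos [0.4997 0.1143 0.1739] q [-0.64  0.34  0.4   1.96 -0.17  0.87  0.19] F [0.2 0.4 1.8] T [-0.06  0.14 -0.02] w_cm 5.05 gf 6.0
yaz 19.4 tilt 0.02
tool shift cm to grasp tcp z .174-> [-0.01 -0.08 -0.01]
force: [-0.0, 0.1, 2.8]
width: 0.55
gripper_force: 6.0
t 4.28 pos [0.4997 0.1143 0.1739] q [-0.64  0.34  0.4   1.96 -0.17  0.87  0.19] F [-0.   0.1  2.8] T [-0.07  0.14  0.01] w_cm 5.05 gf 6.0
yaz 19.4 tilt 0.01
tool shift cm to grasp tcp z .174-> [-0.01 -0.08 -0.01]
```

```bash
python3 -m creep '4.6 0 0 0 0 0 0;4.6 0 0 0 0 0 0' 20 | tail -1;python3 st.py | head -1
for k in 1; do python3 -m creep '4.6 0 0 0 0 0 3; 4.6 0 0 0 0 0 6;4.6 0 0 0 0 0 6'>/dev/null; python3 st.py | head -2; python3 -m creep '4.6 0 0 0 0 0 3; 4.6 0 0 0 0 0 6;4.6 0 0 0 0 0 6'>/dev/null; python3 st.py | head -2;  python3 -m creep '4.6 0 0 0 0 0 3; 4.6 0 0 0 0 0 6;4.6 0 0 0 0 0 6'>/dev/null; python3 st.py | head -2; done
```

```text
gripper_force: 20.0
t 4.53 pos [0.4997 0.1143 0.1739] q [-0.64  0.34  0.4   1.96 -0.17  0.87  0.19] F [-0.8  0.   4.5] T [-0.08  0.22 -0.03] w_cm 5.0 gf 20.0
t 4.9 pos [0.4999 0.1142 0.1738] q [-0.66  0.35  0.42  1.96 -0.18  0.87  0.1 ] F [ 0.4 -1.4  3.5] T [-0.19  0.03  0.03] w_cm 5.01 gf 20.0
yaz 13.4 tilt 0.03
t 5.28 pos [0.4993 0.1139 0.1738] q [-0.68  0.35  0.45  1.97 -0.2   0.87  0.01] F [-2.3 -2.   6.4] T [-0.44  0.62  0.16] w_cm 4.99 gf 20.0
yaz 7.4 tilt 0.05
t 5.65 pos [0.4993 0.114  0.1737] q [-0.69  0.35  0.48  1.97 -0.21  0.87 -0.08] F [-2.  -1.8  5.6] T [-0.46  0.55  0.44] w_cm 4.99 gf 20.0
yaz 1.5 tilt 0.05
```

```bash
python3 -m creep '4.6 0 0 0 0 0 3; 4.6 0 0 0 0 0 6;4.6 0 0 0 0 0 6'>/dev/null; python3 st.py | head -2
echo back; python3 -m creep '4.6 0 0 0 0 0 -6; 4.6 0 0 0 0 0 -12;4.6 0 0 0 0 0 -12'>/dev/null; python3 st.py | head -2;  python3 -m creep '4.6 0 0 0 0 0 -6; 4.6 0 0 0 0 0 -12;4.6 0 0 0 0 0 -12'>/dev/null; python3 st.py | head -2;  python3 -m creep '4.6 0 0 0 0 0 -6; 4.6 0 0 0 0 0 -12;4.6 0 0 0 0 0 -12'>/dev/null; python3 st.py | head -2
```

```text
t 6.03 pos [0.4994 0.1144 0.1736] q [-0.71  0.35  0.5   1.97 -0.22  0.87 -0.17] F [-0.3  0.4  2.2] T [-0.13  0.2   0.4 ] w_cm 4.9 gf 20.0
yaz -4.5 tilt 0.02
back
t 6.4 pos [0.4996 0.1142 0.1736] q [-0.67  0.35  0.45  1.97 -0.2   0.87  0.01] F [ 0.9 -0.5  0.6] T [-0.07  0.09 -0.02] w_cm 4.93 gf 20.0
yaz 7.4 tilt 0.02
t 6.78 pos [0.4997 0.1142 0.1737] q [-0.64  0.34  0.4   1.96 -0.17  0.87  0.19] F [-1.1 -0.8  1.1] T [-0.07 -0.01  0.02] w_cm 4.91 gf 20.0
yaz 19.3 tilt 0.01
t 7.15 pos [0.4996 0.1144 0.1741] q [-0.6   0.34  0.35  1.96 -0.15  0.87  0.37] F [-1.6  0.4  5.9] T [-0.12  0.36 -0.01] w_cm 4.89 gf 20.0
yaz 31.2 tilt 0.03
```

Clockwise, the torque climbs to 0.44 N·m and the fingers slip, so that's the stop. Anticlockwise turns freely with about zero torque and a slight upward push, so the thread is right-hand. I'll release, wind the wrist back and regrip for one long turn.

```bash
python3 -m creep '8 0 0 0 0 0 0; 8 0 0 0 0 0 0;8 0 0 0 0 0 0; 8 0 0 0 0 0 0' | tail -2
python3 -m creep '8 0 0 0 0 0 10; 8 0 0 0 0 0 20;8 0 0 0 0 0 30;8 0 0 0 0 0 40;8 0 0 0 0 0 50' >/dev/null
python3 -m creep '8 0 0 0 0 0 10; 8 0 0 0 0 0 20;8 0 0 0 0 0 30;8 0 0 0 0 0 40;8 0 0 0 0 0 50' >/dev/null
python3 -m creep '8 0 0 0 0 0 10; 8 0 0 0 0 0 20;8 0 0 0 0 0 30;8 0 0 0 0 0 40;8 0 0 0 0 0 40' >/dev/null
python3 st.py
```

```text
width: 0.865
gripper_force: 0.0
t 9.53 pos [0.4996 0.1144 0.1735] q [-1.04  0.47  0.99  1.99 -0.49  0.94 -1.69] F [ 0.  -0.1  0.4] T [0.04 0.17 0.07] w_cm 8.02 gf 0.0
yaz -108.6 tilt 0.04
tool shift cm to grasp tcp z .174-> [-0.04  0.06 -0.04]
```

```bash
python3 -m creep '4.5 0 0 -.05 0 0 0; 4.5 0 0 -.05 0 0 0;4.5 0 0 -.05 0 0 0; 4.5 0 0 -.05 0 0 0;4.5 0 0 -.05 0 0 0' 8 | tail -1; python3 st.py | head -1
python3 -m creep '4.5 0 0 0 0 0 0; 4.5 0 0 0 0 0 0' 22 | tail -1; python3 st.py
python3 -m creep '4.5 0 0 -.05 0 0 -8; 4.5 0 0 -.1 0 0 -16;4.5 0 0 -.16 0 0 -24; 4.5 0 0 -.21 0 0 -32;4.5 0 0 -.27 0 0 -40' | tail -1; python3 st.py | head -2
```

```text
gripper_force: 8.0
t 10.15 pos [0.4996 0.1142 0.1742] q [-1.04  0.47  0.99  1.99 -0.49  0.94 -1.69] F [-0.5 -0.6  0.3] T [-0.09  0.23  0.06] w_cm 5.01 gf 8.0
gripper_force: 22.0
t 10.4 pos [0.4996 0.1142 0.1742] q [-1.04  0.47  0.99  1.99 -0.49  0.94 -1.69] F [-0.8 -0.5  1.5] T [-0.12  0.33  0.03] w_cm 4.96 gf 22.0
yaz -108.6 tilt 0.0
tool shift cm to grasp tcp z .174-> [-0.05  0.04  0.02]
gripper_force: 22.0
t 11.03 pos [0.4992 0.1138 0.1769] q [-0.92  0.4   0.79  1.98 -0.36  0.9  -1.13] F [-1.9 -1.6  1.6] T [-0.48  0.67 -0.06] w_cm 4.96 gf 22.0
yaz -68.4 tilt 0.05
```

Turning freely, with little force. I'll keep on with the same climb rate.

```bash
python3 -m creep '4.5 0 0 -.05 0 0 -8; 4.5 0 0 -.1 0 0 -16;4.5 0 0 -.16 0 0 -24; 4.5 0 0 -.21 0 0 -32;4.5 0 0 -.27 0 0 -40' | tail -1; python3 st.py | head -2
python3 -m creep '4.5 0 0 -.05 0 0 -8; 4.5 0 0 -.1 0 0 -16;4.5 0 0 -.16 0 0 -24; 4.5 0 0 -.21 0 0 -32;4.5 0 0 -.27 0 0 -40' | tail -1; python3 st.py | head -2
python3 -c "
from h import *
s=vision.get_image('scene'); cv2.imwrite('pics/c3.png',cv2.resize(s[200:330,260:400,::-1],None,fx=4,fy=4,interpolation=2))"
```

```text
gripper_force: 22.0
t 11.65 pos [0.4989 0.1134 0.1795] q [-0.79  0.36  0.6   1.97 -0.26  0.89 -0.55] F [-2.7 -2.2  2.6] T [-0.72  0.88 -0.08] w_cm 4.93 gf 22.0
yaz -28.4 tilt 0.1
gripper_force: 22.0
t 12.28 pos [0.4989 0.1131 0.1822] q [-0.66  0.34  0.43  1.96 -0.18  0.89  0.06] F [-3.5 -3.2  2.9] T [-0.85  0.78 -0.11] w_cm 4.96 gf 22.0
yaz 11.6 tilt 0.11
```

View pics/c3.png

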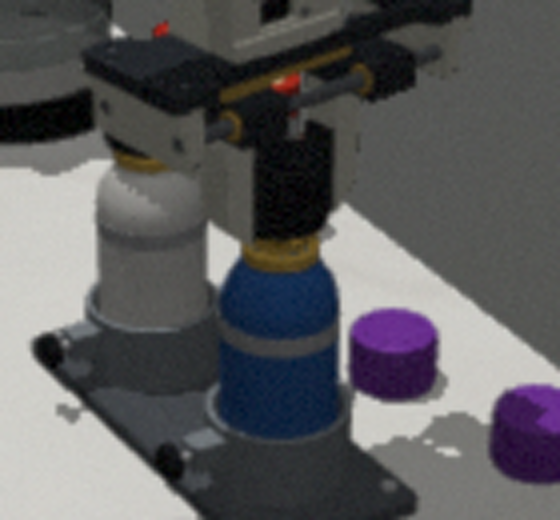

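The cap has climbed: more brass shows at crop (280,250), and the white cylinder's cap is untouched. About 140° of the roughly 183° is done, so on with the turn.

```bash
python3 -m creep '4.5 0 0 -.05 0 0 -8; 4.5 0 0 -.1 0 0 -16;4.5 0 0 -.16 0 0 -24; 4.5 0 0 -.21 0 0 -32;4.5 0 0 -.27 0 0 -40' | tail -1; python3 st.py | head -2
python3 -m creep '4.5 0 0 -.05 0 0 -8; 4.5 0 0 -.1 0 0 -16;4.5 0 0 -.16 0 0 -24; 4.5 0 0 -.21 0 0 -32;4.5 0 0 -.27 0 0 -40' | tail -1; python3 st.py | head -2
python3 -m creep '4.5 0 0 -.1 0 0 0; 4.5 0 0 -.2 0 0 0;4.5 0 0 -.2 0 0 0'|tail -1; python3 st.py | head -2
```

```text
gripper_force: 22.0
t 12.95 pos [0.4992 0.1132 0.1849] q [-0.54  0.32  0.27  1.94 -0.11  0.89  0.68] F [-2.9 -3.5  2.7] T [-0.87  0.51 -0.05] w_cm 4.95 gf 22.0
yaz 51.4 tilt 0.09
gripper_force: 22.0
t 13.57 pos [0.4997 0.1132 0.1877] q [-0.42  0.32  0.12  1.93 -0.05  0.9   1.32] F [-0.4 -2.5  1.3] T [-0.52  0.02 -0.04] w_cm 4.95 gf 22.0
yaz 91.4 tilt 0.05
gripper_force: 22.0
t 13.95 pos [0.4997 0.1144 0.1897] q [-0.42  0.31  0.12  1.93 -0.05  0.9   1.31] F [ 0.1 -0.3 -0.7] T [-0.12  0.02  0.02] w_cm 4.98 gf 22.0
yaz 91.3 tilt 0.01
```

```bash
python3 -m creep '4.5 0 0 -.4 0 0 0; 4.5 0 0 -1 0 0 0;4.5 0 0 -2 0 0 0;4.5 0 0 -3 0 0 0;4.5 0 0 -4 0 0 0'|tail -1; python3 st.py
python3 -m creep '4.5 0 0 -.6 0 0 0; 4.5 0 0 -1 0 0 0;4.5 0 0 -1 0 0 0;4.5 0 0 -1 0 0 0;4.5 0 0 -1 0 0 0'|tail -1; python3 st.py
python3 -c "
from h import *
s=vision.get_image('scene'); cv2.imwrite('pics/c4.png',cv2.resize(s[150:380,200:480,::-1],None,fx=2.6,fy=2.6,interpolation=2))
cv2.imwrite('pics/top4.png',vision.get_image('top')[:,:,::-1])"
```

```text
gripper_force: 22.0
t 14.57 pos [0.4998 0.1143 0.2307] q [-0.43  0.27  0.12  1.88 -0.04  1.    1.31] F [-0.1  0.6 -0.2] T [ 0.01  0.01 -0.04] w_cm 4.99 gf 22.0
yaz 91.4 tilt 0.04
tool shift cm to grasp tcp z .174-> [ 0.08 -0.03  5.67]
gripper_force: 22.0
t 15.2 pos [0.4995 0.1142 0.2395] q [-0.43  0.26  0.12  1.86 -0.04  1.02  1.31] F [-0.4 -0.5  0.6] T [-0.02  0.04 -0.09] w_cm 4.92 gf 22.0
yaz 91.4 tilt 0.03
tool shift cm to grasp tcp z .174-> [ 0.04 -0.02  6.55]
```

View pics/c4.png

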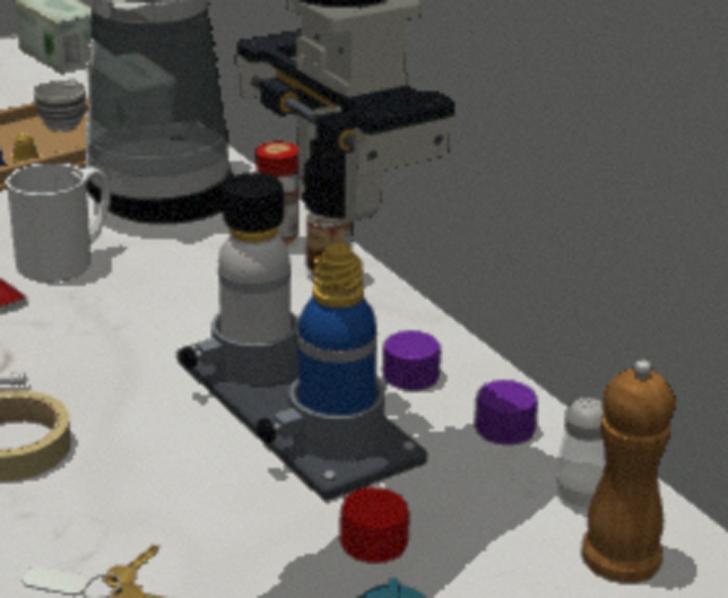

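The brass valve thread is bare at crop (338,270). The cap is in the gripper directly above it: its left edge is at 305, so its centre is about 338, level and about 38 mm clear. The white cylinder's cap and the bystanders in view are undisturbed.

```bash
python3 -m creep '4.5 0 0 0 0 0 0;4.5 0 0 0 0 0 0;4.5 0 0 0 0 0 0' | tail -2; python3 st.py; python3 -c "
from cell import job; print(job.sign_off())"
```

```text
width: 0.542
gripper_force: 22.0
t 15.68 pos [0.4996 0.1143 0.2397] q [-0.43  0.26  0.12  1.86 -0.04  1.02  1.31] F [ 0.6 -0.2 -1. ] T [ 0.04 -0.03  0.01] w_cm 4.98 gf 22.0
yaz 91.4 tilt 0.0
tool shift cm to grasp tcp z .174-> [ 0.06 -0.02  6.57]
the job is handed in; nothing more can be done
None
```

The blue cylinder's cap has a right-hand thread (it loosens anticlockwise); I unscrewed it and lifted it off, and the job is handed in at 15.7 s with the cap held level about 38 mm above the bare valve and the white cylinder's cap still on.

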